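# Weigh the granite cobble on the spring balance and mark the reading

## Robot

A 7-joint arm with a two-finger parallel gripper is mounted at the origin on a cart in front of the work surface, level with it; the furniture and walls round the work are solid. World frame = base frame: x ahead of the robot, y to its left, z up, the work surface at z = 0. Lengths are in m, angles in degrees, forces in N, time in s.
With the tool pointing down it reaches from about 0.35 to 0.9 m from the base axis. Payload 19.9 kg.
Tool frame: the origin (TCP) lies at the very end of the fingers, on their centre line; the grasp point (between the pads) lies env.tcp_to_grasp behind it (env.tcp_to_grasp is the distance from the TCP to the grasp point, in m); z points along the fingers, y is the line along which they close (so a half turn about z gives the same grasp; the last joint's range is limited). The gripper opens to 85 mm and grips with 20 to 120 N. Pads are 22 mm wide; open, the fingers measure 114 mm over their backs; the gripper's body (76 mm by 85 mm) begins 54 mm behind the grasp point. The pads swing forward as they close: fully open they stand 13 mm farther back than shut.
Start: joints at [-77.321, 23.915, -0.59, 92.452, 0.269, 63.638, -3.037], TCP at [0.162, 0.604, 0.231] pointing down, gripper open.
Joint ranges: [-161.28, 161.28], [-22.2, 115.67], [-73.04, 71.86], [3.21, 147.25], [-68.34, 248.33], [10.77, 114.83], [-161.83, 161.83]. Speed limits (degrees/s): [108.29, 108.29, 136.94, 136.94, 172.46, 172.46, 172.46].

## Interface

Orientations are given as [roll, pitch, yaw] about the fixed x, y, z axes, in that order (R = Rz(yaw) Ry(pitch) Rx(roll)).
In Python, from workcell import env gives the robot as it stands.
- The arm moves only by the tool jog_arm, never from a script. Its argument "rows" is a list of rows, each a list of 5 numbers: the shift along the world's x, y, z in m, then the turn about the world's z in degrees, then the opening, from 0 (shut) to 1 (fully open). A call has 1 to 20 rows; each row is the pose to reach, as a shift and turn from the pose commanded when the call began; what a row does not reach only later rows make up. A row lasts 1/10 s, in which the tool goes at most 50 mm and 8.59 degrees, less where a joint would pass 70% of its speed; a pose out of reach is approached as far as the arm can. A call with a gripper value outside its range is refused whole. The fingers move at their own pace and stop on an object; "squeeze" is the grip in N (left out, the last holds). Time passes only in rows, so rows that repeat a pose let the fingers close. It gives the time, the measured TCP pose, the force, the opening and the grip force at its end, in the units of the state.
- env.sense(): the state, without advancing time (a new reading comes with each control period).
- env.capture(name): name is "scene" or "top" or "wrist"; returns the picture (420x560x3 uint8, blue, green, red); there is no depth.
- env.calibration(name): a dict with "vertical_fov" (degrees; the focal length in pixels is half the picture's height over the tangent of half this angle, whatever the lens; pixels are square), "cx", "cy" (the principal point, pixels), "k1" (the pictures are not rectified: a ray, as slopes to the right and down, at radius r is drawn at 1 + k1 r^2 times it, then the intrinsics apply), "xyz" and "orientation" of the camera in the world; the wrist camera has in their place "T_tool_cam" (4x4, takes a point from camera to tool coordinates, whose origin is the TCP and whose axes are the flange's). Camera axes: x right, y down, z forward; pixel columns grow to the right and rows downward; lengths in m; the calibration is good to about 2 mm. A picture is of the moment at which its call begins: read the wrist's pose just before it. calibration takes no time and is no camera call.
- env.finish_job(): hands the job in; it is judged then, once.
The state is a dict: "t": time; "joint_pos": joint angles; "qd": joint speeds; "effort": joint torques, N m; "ee_pos": TCP position; "orientation": TCP orientation; "contact_force": force on the tool from outside, world axes, zero at the start; "moment": the same for the moment, N m; "grip_width": opening from 0.0 (shut) to 1.0 (fully open); "grasp_force": force on a finger pad.
Only numpy, scipy, OpenCV 4.12 (cv2) and the standard library are available. Lean on these libraries where they do the work, as an engineer would, in place of code of your own. Each camera call takes 0.05 s, during which the arm holds its last target. There are 200 camera calls.

## Task

Weigh the granite cobble: lift its wire basket by the black grip, hang the basket's eye on the hook of the spring balance, and ease it down slowly (two or three centimetres a second at most) until the spring carries the whole load before you let go, so that the pointer comes to rest without a jerk or a bounce. Then slide the black index on the scale down until it is level with the resting pointer, to mark the reading. Keep the basket upright with the cobble in it, do not strain the hook, and leave the other things on the bench where they are.

Things in the scene. Friction and masses are not known exactly. Their poses are not given: they have to be found in the camera images.
- basket: round bright steel wire basket, 112 mm across, rim 48 mm high, 193 mm high in all, with a granite cobble in it. Origin: centre of its underside, z up. A thin wire bail in its y-z plane rises from the rim (y = +-56 mm) to an upright ring, the eye; a black grip stands on the eye. 0.12 kg empty, with the cobble 0.3 to 0.7 kg, different every time
- basket_grip (a point): middle of the black grip on top of the basket, 174 mm above the underside: a flat block 12 mm thick (along the basket's y, the way to pinch it), 24 mm wide (along the basket's x) and 40 mm tall (153 to 193 mm above the underside)
- basket_eye (a point): topmost point of the inside of the eye, 145.5 mm above the underside, 28.5 mm below basket_grip: it rests on hook_seat when the basket hangs. The eye is a ring of 5 mm wire, 26 mm clear inside, its hole facing along the basket's x (either side may go on the hook first)
- cobble: speckled granite cobble, about 88 x 81 x 44 mm, loose in the basket; origin at the centre of its underside
- balance: bench spring balance, fixed: grey T-shaped base 18 mm high, foot 90 mm wide reaching 150 mm to the front; upright tube (spring inside) 53 mm wide, 159 mm high, its axis at x = +45 mm; left of it (y = +80 mm) a white scale rule, top at 259 mm. Origin under the base, z up; -x is its front, the way the hook arm points; nothing stands above the arm, its head is 255 mm high unloaded
- hook_seat (a point): lowest point of the hook's saddle, on top of the 7 mm steel hook bar; 240 mm above the worktop unloaded; goes down with the spring. The bar lies along the balance's x; behind the seat its top is 6 mm higher than the seat
- hook_tip (a point): top of the hook's upturned end, 15 mm in front of the seat (towards the balance's -x) and 11 mm above it, 7 mm thick. An eye goes on over it from the front, moving along the balance's +x with its topmost inside point about 15 mm (11 to 19) above the seat, and is then lowered onto the seat
- balance_carriage (a joint): how far hook and pointer have gone down, m: 0 unloaded, 0.080 at the bottom stop. Spring about 105 N/m, lightly damped (settles in 1 to 2 s): basket and cobble take it down 26 to 66 mm
- pointer_tip (a point): tip of the steel pointer that goes down with the hook, in front of the scale rule; as high as index_tip when both joints read the same
- balance_index (a joint): how far the index stands below the scale's zero, m, 0 to 0.085, growing downwards; equals balance_carriage's value when index and pointer are level. It starts near the top and stays where it is left (friction about 1.5 N)
- index_tip (a point): reading edge of the black index that slides up and down on the left edge of the scale rule
- index_lug (a point): point in the index's finger lug, 9 mm below the lug's top and 24 mm above the reading edge: an upright black block 12 mm thick (along the balance's y), 18 mm wide (along x), 36 mm tall, on an arm 8 mm wide, 52 mm in front of the rule. Pinch it from above along the balance's y, or push it down from above
- basalt_lump: bystander: black basalt lump, 56 x 54 x 42 mm
- fossil: bystander: pale limestone pebble, 41 x 53 x 26 mm
- lens: bystander: folded hand lens, 42 x 38 x 14 mm
- glass_jar: bystander: glass jar with black cap, 51 mm across, 75 mm high
- dropper: bystander: white dropper bottle, 32 mm across, 98 mm high
- notebook: bystander: field notebook lying flat, 210 x 152 x 13 mm
There are look-alikes about, which are no part of the job. Several things have the shape of the basket; the one meant has the colours described above.

How it is judged:
By the outcome, as a careful person would: the job done as asked, in the order asked, and still so for the second after the job is handed in, with the robot touching nothing.
It also fails if it takes over 58 s, if anything falls off the work surface, if the arm or the gripper's body presses on something with over 40 N, if the wrist force passes 120 N, or if a joint passes its speed limit or range.

## Working session

There is one attempt and no reset: what is moved stays moved. The work goes in short steps, Python scripts to look and compute and a tool call to move; the robot and the scene stay as the last step left them, time stands still between calls to the robot, and variables do not carry over. Pictures are saved under pics/ and viewed, at most 10 in all, crops included, and the job is handed in when it is done.

Besides the shell and the picture viewer there is one more tool, called after ">>>" as a command line: name --pt "numbers of a row" for each row, then --argument value for the rest. jog_arm: Moves the arm, as the interface text tells. Its arguments: {"type":"object","properties":{"rows":{"type":"array","items":{"type":"array","items":{"type":"number"}}},"squeeze":{"type":"number"}},"required":["rows"]}

```bash
mkdir -p pics; ls; python3 - <<'E'
from workcell import env
import cv2
s=env.sense();print(s,env.tcp_to_grasp)
for n in("scene","top","wrist"):
    print(n,env.calibration(n)); cv2.imwrite(f"pics/{n}0.png",env.capture(n))
E
```

```text
pics
{'t': 0.0, 'joint_pos': array([-77.32027933,  23.9503595 ,  -0.59149904,  92.48695052,
         0.27037911,  63.63818839,  -3.03536121]), 'qd': array([-0.04947359,  0.04933523,  0.07655931, -0.06411288, -0.03017493,
       -0.06687169, -0.08205377]), 'effort': array([-1.24503611e-03, -8.64469385e+01,  6.77961744e-01, -4.34925199e+01,
        1.89645868e-02,  7.13997448e-03, -1.53100154e-05]), 'ee_pos': array([0.16227737, 0.60318837, 0.23062444]), 'orientation': array([-1.79926094e+02,  5.91541773e-03,  1.64945866e+02]), 'contact_force': array([0.96014598, 0.44524708, 0.27107754]), 'moment': array([0.03454951, 0.00251222, 0.05323426]), 'grasp_force': 0.0, 'grip_width': 0.9949611358109073} 0.0187
scene {'vertical_fov': 43.6695699375476, 'cx': 287.6577320441292, 'cy': 205.06396115466566, 'k1': -0.02641072798074478, 'xyz': array([-0.29394791,  1.13510203,  1.13311874]), 'orientation': array([-124.72569125,    0.4839689 , -143.03123153])}
top {'vertical_fov': 54.589689877575935, 'cx': 282.85027757863423, 'cy': 200.97679561947572, 'k1': -0.1131853155591078, 'xyz': array([ 0.18795059, -0.13171355,  1.84697381]), 'orientation': array([-167.24255525,    0.35602744,  -65.1161783 ])}
wrist {'vertical_fov': 61.60347923147578, 'cx': 273.2148976120004, 'cy': 213.27664256800043, 'k1': -0.01572635706685908, 'T_tool_cam': array([[ 1.00767407e-04, -9.45329680e-01, -3.26116215e-01,
         8.49558798e-02],
       [ 9.99999935e-01,  2.07956977e-04, -2.93823178e-04,
         9.95813618e-04],
       [ 3.45577914e-04, -3.26116164e-01,  9.45329640e-01,
        -1.42853562e-01],
       [ 0.00000000e+00,  0.00000000e+00,  0.00000000e+00,
         1.00000000e+00]])}
```

View pics/scene0.png

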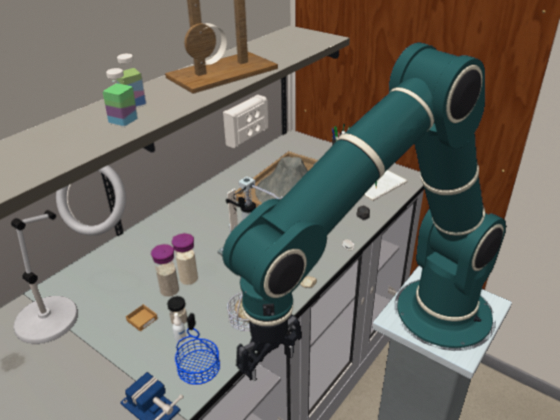

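View pics/top0.png

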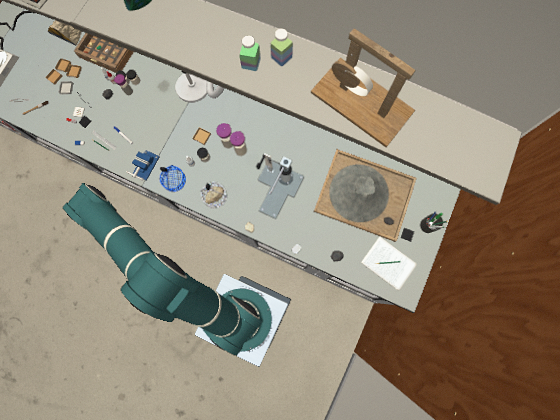

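The scene view shows the arm hiding much of the bench. The top view shows the steel basket at about (214,193), the blue look-alike at (172,178), and the balance at about (280,185) with its foot toward (270,212). I'll enlarge that part.

```bash
cat > h.py <<'E'
import numpy as np, cv2
from scipy.spatial.transform import Rotation as R
from workcell import env
def cam(n, s=None):
    c=env.calibration(n); f=210/np.tan(np.radians(c["vertical_fov"]/2))
    if n=="wrist":
        s=s or env.sense(); T=np.eye(4); T[:3,:3]=R.from_euler("xyz",s["orientation"],degrees=True).as_matrix(); T[:3,3]=s["ee_pos"]
        T=T@c["T_tool_cam"]
    else:
        T=np.eye(4); T[:3,:3]=R.from_euler("xyz",c["orientation"],degrees=True).as_matrix(); T[:3,3]=c["xyz"]
    return dict(f=f,cx=c["cx"],cy=c["cy"],k=c["k1"],T=T)
def ray(c,u,v):
    d=np.array([(u-c["cx"])/c["f"],(v-c["cy"])/c["f"]]); p=d.copy()
    for _ in range(10): p=d/(1+c["k"]*(p@p))
    w=c["T"][:3,:3]@np.r_[p,1]; return c["T"][:3,3],w/np.linalg.norm(w)
def onz(c,u,v,z):
    o,d=ray(c,u,v); return o+d*(z-o[2])/d[2]
def proj(c,P):
    q=c["T"][:3,:3].T@(np.asarray(P,float)-c["T"][:3,3]); p=q[:2]/q[2]; p=p*(1+c["k"]*(p@p))
    return p*c["f"]+[c["cx"],c["cy"]]
def tri(rs):
    A=np.zeros((3,3));b=np.zeros(3)
    for o,d in rs: M=np.eye(3)-np.outer(d,d);A+=M;b+=M@o
    X=np.linalg.solve(A,b); return X,[np.linalg.norm((np.eye(3)-np.outer(d,d))@(X-o))for o,d in rs]
E
python3 - <<'E'
from h import *
im=cv2.imread("pics/top0.png");cv2.imwrite("pics/top0c.png",cv2.resize(im[140:225,180:310],None,fx=6,fy=6,interpolation=cv2.INTER_CUBIC))
c=cam("top")
for u,v,z in((214,193,.05),(280,185,.018),(270,212,.018),(172,178,.05)):print(onz(c,u,v,z))
E
```

```text
[0.4543036 0.3508248 0.05     ]
[0.62238318 0.09693444 0.018     ]
[0.48715857 0.08450413 0.018     ]
[0.43583275 0.56209437 0.05      ]
```

View pics/top0c.png

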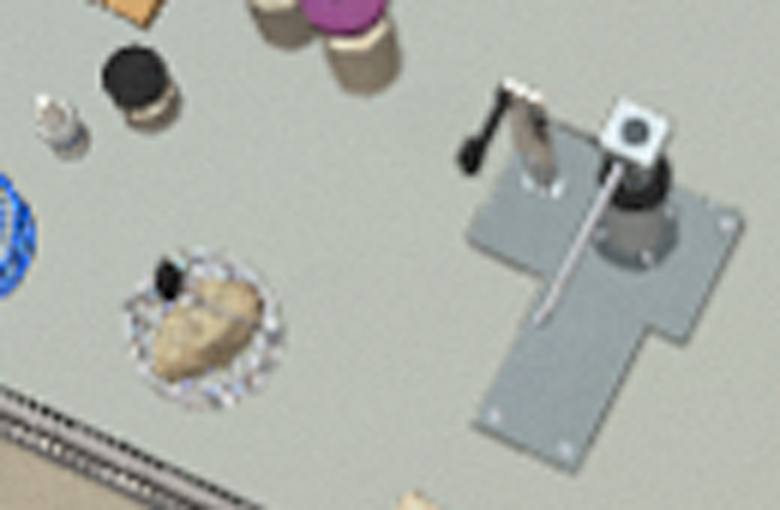

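The crop shows the basket's black grip at crop (168,280), the hook tip at (540,322), the index lug at (470,157), and all the foot and base corners.

```bash
python3 - <<'E'
from h import *
c=cam("top")
g=lambda x,y,z:onz(c,180+(x+.5)/6-.5,140+(y+.5)/6-.5,z)
C={k:g(*v,.018)for k,v in dict(fl=(473,425),fr=(577,472),il=(545,275),ir=(650,325),cl=(468,238),cr=(685,345),br=(742,215)).items()}
for k,v in C.items():print(k,v.round(4))
xs=(C["il"]-C["fl"])+(C["ir"]-C["fr"]);ys=(C["fl"]-C["fr"])+(C["cl"]-C["cr"])
print("yaw x",np.degrees(np.arctan2(xs[1],xs[0])),"yaw y-90",np.degrees(np.arctan2(ys[1],ys[0]))-90, np.linalg.norm(C["fl"]-C["fr"]),np.linalg.norm(C["cl"]-C["cr"]))
print("tip",g(540,320,.251),"lug",g(470,157,.25),"grip",g(168,280,.193),"arm head",g(635,130,.255),"basket rim",g(207,325,.048))
s=env.sense();print(R.from_euler("xyz",s["orientation"],degrees=True).as_matrix().round(3))
E
```

```text
fl [0.4715 0.1359 0.018 ]
fr [0.4719 0.0482 0.018 ]
il [0.6019 0.1366 0.018 ]
ir [0.5998 0.046  0.018 ]
cl [0.6037 0.2037 0.018 ]
cr [0.5967 0.0149 0.018 ]
br [0.71   0.0178 0.018 ]
yaw x -0.3600447641061458 yaw y-90 -1.3841274779816928 0.08767317224342695 0.18895175430991445
tip [0.51939096 0.0920492  0.251     ] lug [0.60348746 0.1849629  0.25      ] grip [0.44783551 0.35062321 0.193     ] arm head [0.6669181  0.08973988 0.255     ] basket rim [0.45161424 0.34940498 0.048     ]
[[-0.966  0.26  -0.   ]
 [ 0.26   0.966 -0.001]
 [-0.    -0.001 -1.   ]]
```

>>> jog_arm --pt "0 0 0.05 0 1" --pt "0 0 0.1 0 1" --pt "0.02 -0.02 0.14 3 1" --pt "0.05 -0.05 0.17 6 1" --pt "0.08 -0.08 0.17 9 1" --pt "0.11 -0.11 0.17 12 1" --pt "0.14 -0.14 0.17 15 1" --pt "0.17 -0.17 0.17 15 1" --pt "0.2 -0.2 0.17 15 1" --pt "0.22 -0.23 0.17 15 1" --pt "0.24 -0.25 0.17 15 1" --pt "0.24 -0.25 0.17 15 1" --pt "0.24 -0.25 0.17 15 1"

```text
t: 1.45
ee_pos: [0.4024, 0.3534, 0.4011]
orientation: [-180.0, -0.0, 179.9]
contact_force: [-0.9, 1.0, 0.0]
grip_width: 1.004
grasp_force: 0.0
```

```bash
cat > snap.py <<'E'
import sys,pickle
from h import *
n=sys.argv[1]; s=env.sense(); im=env.capture("wrist"); cv2.imwrite(f"pics/{n}.png",im); pickle.dump(cam("wrist",s),open(f"{n}.pkl","wb")); print(s["t"],s["ee_pos"],s["orientation"])
E
python3 snap.py w1
```

```text
1.45 [0.40237156 0.35340372 0.40113271] [-1.79992266e+02 -1.42090640e-02  1.79892806e+02]
```

View pics/w1.png

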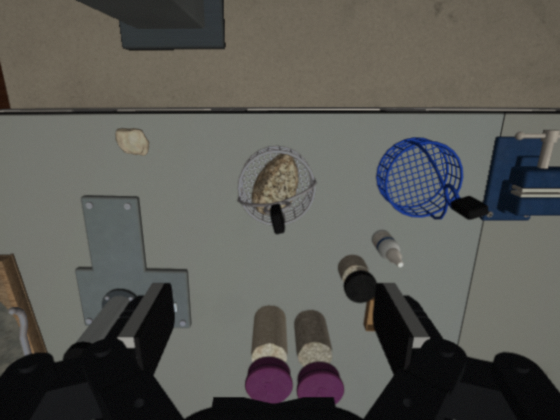

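The wrist view shows the steel basket: rim centre about (277,186), the black grip at (278,219), and the bail ends at about (240,201) and (316,181). That puts the basket yaw at roughly +15°. The balance is at the left, around (120,260).

```bash
cat > grip.py <<'E'
from h import *
import pickle
def grip(n,box):
    im=cv2.imread(f"pics/{n}.png");u0,v0,u1,v1=box
    m=(im[v0:v1,u0:u1].max(2)<55).astype(np.uint8)
    k,l,st,ce=cv2.connectedComponentsWithStats(m); i=1+st[1:,4].argmax()
    c=cv2.findContours((l==i).astype(np.uint8),0,2)[0][0]
    return st[i]+[u0,v0,0,0,0],ce[i]+[u0,v0],cv2.minAreaRect(c)
E
python3 - <<'E'
from grip import *
w=pickle.load(open("w1.pkl","rb")); print(grip("w1",(262,195,295,240)))
print("rim", onz(w,277,186,.048), [onz(w,*p,.048) for p in((240,201),(316,181))])
st,ce,_=grip("w1",(262,195,295,240))
t=cam("top"); u,v=180+168.5/6-.5,140+280.5/6-.5
print("grip tri",tri([ray(w,*ce),ray(t,u,v)]), onz(w,*ce,.174))
E
```

```text
(array([270, 204,  15,  30, 329]), array([276.98176292, 218.36474164]), ((15.147059440612793, 23.08823585510254), (29.346811294555664, 12.369317054748535), 75.96376037597656))
rim [0.4468089  0.35974588 0.048     ] [array([0.46946605, 0.30532238, 0.048     ]), array([0.43944931, 0.41605585, 0.048     ])]
grip tri (array([0.45226547, 0.35811167, 0.16916658]), [np.float64(0.0008341365682702301), np.float64(0.0008341365682701533)]) [0.45125506 0.3585339  0.174     ]
```

>>> jog_arm --pt "0.02 0 -0.02 5 1" --pt "0.04 0 -0.05 10 1" --pt "0.048 0.004 -0.08 15 1" --pt "0.048 0.004 -0.1 15 1" --pt "0.048 0.004 -0.1 15 1" --pt "0.048 0.004 -0.1 15 1"

```text
t: 2.1
ee_pos: [0.4498, 0.3584, 0.3019]
orientation: [180.0, -0.0, -165.0]
contact_force: [-0.6, 0.2, 0.4]
grip_width: 1.003
grasp_force: 0.0
```

```bash
python3 snap.py w2
```

```text
2.1 [0.4498241  0.35835619 0.30186751] [ 1.79994570e+02 -2.78610072e-03 -1.65005143e+02]
```

View pics/w2.png

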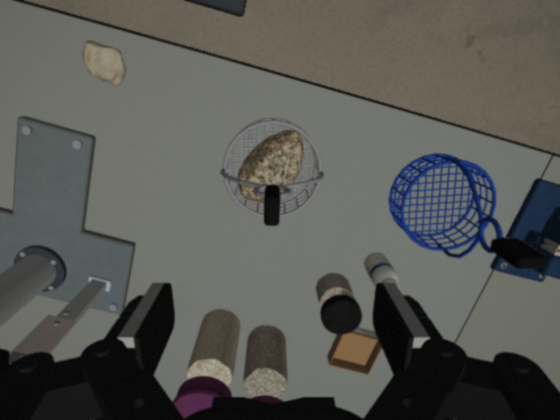

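The wrist view is centred on the basket: grip at about (272,205), bail ends at about (222,173) and (324,176), so it is nearly aligned with the tool.

```bash
python3 - <<'E'
from grip import *
w=pickle.load(open("w2.pkl","rb"));w1=pickle.load(open("w1.pkl","rb"));t=cam("top")
st,ce,r=grip("w2",(255,170,292,240));print(st,ce,r)
_,c1,_=grip("w1",(262,195,295,240)); 
print("tri",tri([ray(w,*ce),ray(w1,*c1),ray(t,180+168.5/6-.5,140+280.5/6-.5)]))
a,b=onz(w,222,173,.048),onz(w,324,176,.048);d=b-a;print(a,b,"yaw",np.degrees(np.arctan2(-d[0],d[1])),np.linalg.norm(d))
bot=st[1]+st[3]-.5;print("grip top far edge",onz(w,ce[0],bot,.193),"low",onz(w,ce[0],st[1],.153), "mid",onz(w,*ce,.174))
E
```

```text
[264 185  16  40 599] [271.43405676 204.57429048] ((16.5, 34.5), (39.0, 15.0), 90.0)
tri (array([0.45253455, 0.35841541, 0.1689216 ]), [np.float64(0.0006479563932765569), np.float64(0.0005465529083401756), np.float64(0.001144345607489512)])
[0.46817171 0.30365181 0.048     ] [0.44123466 0.41769037 0.048     ] yaw 13.290235583609338 0.11717677470276734
grip top far edge [0.46097636 0.36120025 0.193     ] low [0.44094708 0.355648   0.153     ] mid [0.451393   0.35854452 0.174     ]
```

>>> jog_arm --pt "0.001 0 -0.04 -1 1" --pt "0.0015 0 -0.08 -1 1" --pt "0.0015 0 -0.11 -1 1" --pt "0.0015 0 -0.13 -1 1" --pt "0.0015 0 -0.144 -1 1" --pt "0.0015 0 -0.144 -1 0.6" --pt "0.0015 0 -0.144 -1 0.3" --pt "0.0015 0 -0.144 -1 0.1" --pt "0.0015 0 -0.144 -1 0" --pt "0.0015 0 -0.144 -1 0" --pt "0.0015 0 -0.144 -1 0" --pt "0.0015 0 -0.144 -1 0" --squeeze 60

```text
t: 3.35
ee_pos: [0.4522, 0.3578, 0.1581]
orientation: [180.0, 0.1, -166.1]
contact_force: [0.5, -0.3, 6.1]
grip_width: 0.129
grasp_force: 60.4
```

>>> jog_arm --pt "0 0 0.003 0 0" --pt "0 0 0.01 0 0" --pt "0 0 0.02 0 0" --pt "0 0 0.035 0 0" --pt "0 0 0.05 0 0" --pt "0 0 0.065 0 0" --pt "0 0 0.08 0 0" --pt "0 0 0.095 0 0" --pt "0 0 0.11 -3 0" --pt "0 0 0.122 -6 0" --pt "0 0 0.13 -9 0" --pt "0 0 0.13 -12 0" --pt "0 0 0.13 -14 0" --pt "0 0 0.13 -14 0" --pt "0 0 0.13 -14 0" --pt "0 0 0.13 -14 0"

```text
t: 4.95
ee_pos: [0.4518, 0.3575, 0.2874]
orientation: [-180.0, 0.0, 180.0]
contact_force: [0.5, -0.5, -5.2]
grip_width: 0.132
grasp_force: 58.5
```

```bash
python3 - <<'E'
from h import *
s=env.sense();print(s["ee_pos"],s["orientation"],s["contact_force"],s["moment"])
for n in("scene","top"): cv2.imwrite(f"pics/{n}1.png",env.capture(n))
im=cv2.imread("pics/scene1.png");c=cam("scene");print(proj(c,(.53,.09,.24)))
cv2.imwrite("pics/s1c.png",cv2.resize(im[150:330,180:380],None,fx=3,fy=3,interpolation=cv2.INTER_CUBIC))
E
python3 snap.py w3
```

```text
[0.4518026  0.35748305 0.28742993] [-1.79996002e+02  7.77919585e-04  1.79996345e+02] [ 0.49277531 -0.4883631  -5.17413116] [ 0.00187604  0.01525378 -0.03977332]
[280.37830132 197.31423867]
5.05 [0.4518431  0.35751173 0.28734185] [-1.79996111e+02  1.74332292e-03  1.79974603e+02]
```

View pics/s1c.png

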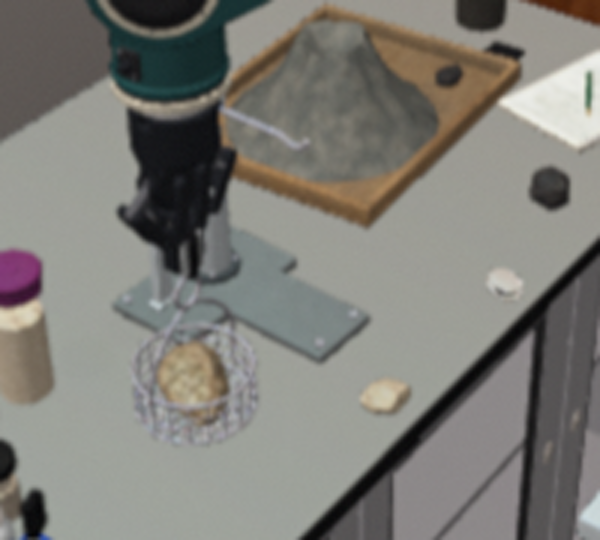

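The crop shows the basket lifted upright with the cobble in it, and about 5.2 N of load, roughly 0.53 kg. The hook tip is at crop (306,141), or scene px (281.8,196.5). Next I'll move beside the hook and measure it with the wrist camera from two places.

>>> jog_arm --pt "0 -0.006 0 0 0" --pt "0 -0.018 0 0 0" --pt "0 -0.035 0 0 0" --pt "0 -0.055 0 0 0" --pt "0 -0.075 0 0 0" --pt "0 -0.095 0 0 0" --pt "0 -0.115 0 0 0" --pt "0 -0.13 0 0 0" --pt "0 -0.137 0 0 0" --pt "0 -0.14 0 0 0" --pt "0 -0.14 0 0 0" --pt "0 -0.14 0 0 0" --pt "0 -0.14 0 0 0" --pt "0 -0.14 0 0 0"

```text
t: 6.5
ee_pos: [0.4518, 0.218, 0.2872]
orientation: [-180.0, -0.0, 180.0]
contact_force: [-0.1, 0.1, -6.0]
grip_width: 0.132
grasp_force: 58.6
```

```bash
python3 snap.py w4
```

```text
6.5 [0.45180413 0.21796359 0.28716792] [-1.79991388e+02 -3.04404734e-03  1.79980179e+02]
```

>>> jog_arm --pt "-0.005 -0.003 0 0 0" --pt "-0.015 -0.01 0 0 0" --pt "-0.025 -0.02 0 0 0" --pt "-0.03 -0.035 0 0 0" --pt "-0.03 -0.045 0 0 0" --pt "-0.03 -0.05 0 0 0" --pt "-0.03 -0.05 0 0 0" --pt "-0.03 -0.05 0 0 0" --pt "-0.03 -0.05 0 0 0"

```text
t: 7.45
ee_pos: [0.422, 0.1679, 0.2872]
orientation: [-180.0, -0.0, 180.0]
contact_force: [0.5, 0.4, -5.8]
grip_width: 0.132
grasp_force: 58.6
```

```bash
python3 snap.py w5; python3 - <<'E'
from h import *
a=cv2.imread("pics/w4.png")[150:420,0:400];b=cv2.imread("pics/w5.png")[150:420,0:400]
cv2.imwrite("pics/w45.png",cv2.resize(np.vstack([a,b]),None,fx=1.1,fy=1.1))
cv2.imwrite("pics/w45.png",np.hstack([a,b]))
E
```

```text
7.45 [0.4219618  0.16791837 0.28715936] [-1.79987300e+02 -3.61113629e-03  1.79971989e+02]
```

View pics/w45.png

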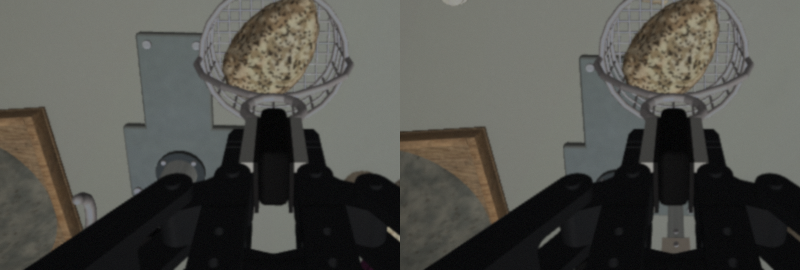

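Both views have the hook hidden behind the gripper. The fixed cameras do see the tip, so I'll triangulate it from them.

```bash
python3 - <<'E'
from h import *
S,T=cam("scene"),cam("top")
tp=(180+540.5/6-.5,140+320.5/6-.5)
print("tip",tri([ray(S,281.8,196.6),ray(T,*tp)]),onz(S,281.8,196.6,.251),onz(T,*tp,.251))
for n in"scene","top": cv2.imwrite(f"pics/{n}2.png",env.capture(n))
# stacked crops: scene tip and top tip
a=cv2.imread("pics/scene2.png")[150:230,240:300];b=cv2.imread("pics/top0.png")[150:210,250:310];b1=cv2.imread("pics/top2.png")[150:210,250:310]
L=[cv2.resize(x,None,fx=k,fy=k,interpolation=cv2.INTER_CUBIC) for x,k in((a,6),(b,4),(b1,4))]
o=np.zeros((480,600,3),np.uint8);o[:480,:360]=L[0];o[:240,360:600]=L[1];o[240:480,360:600]=L[2]
cv2.imwrite("pics/hk.png",o)
E
```

```text
tip (array([0.52095331, 0.09299836, 0.24752103]), [np.float64(0.0009297602736259673), np.float64(0.0009297602736260543)]) [0.51874854 0.09725666 0.251     ] [0.51939096 0.0920492  0.251     ]
```

View pics/hk.png

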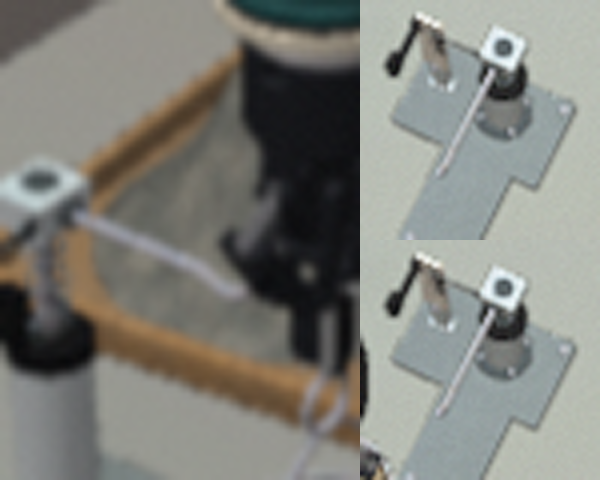

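Refined: the hook tip is at about (.521,.093,.25), which agrees with the stated 0.251, so the seat is at about x .537. I'll move in front of the hook at insertion height.

>>> jog_arm --pt "0 -0.004 -0.002 0 0" --pt "0 -0.014 -0.005 0 0" --pt "0.002 -0.028 -0.009 0 0" --pt "0.01 -0.043 -0.013 0 0" --pt "0.02 -0.056 -0.016 0 0" --pt "0.032 -0.067 -0.018 0 0" --pt "0.044 -0.073 -0.0195 0 0" --pt "0.053 -0.0755 -0.0195 0 0" --pt "0.06 -0.0755 -0.0195 0 0" --pt "0.063 -0.0755 -0.0195 0 0" --pt "0.063 -0.0755 -0.0195 0 0" --pt "0.063 -0.0755 -0.0195 0 0" --pt "0.063 -0.0755 -0.0195 0 0"

```text
t: 8.9
ee_pos: [0.4845, 0.0923, 0.2678]
orientation: [180.0, -0.0, 180.0]
contact_force: [-0.2, -0.5, -6.4]
grip_width: 0.129
grasp_force: 58.7
```

```bash
python3 - <<'E'
from h import *
s=env.sense();print(s["ee_pos"],s["contact_force"],s["moment"])
im=env.capture("scene");cv2.imwrite("pics/scene3.png",im)
S=cam("scene");e=s["ee_pos"]+[0,0,-.0126];print("eye top inner px",proj(S,e),"ring bottom",proj(S,e-[0,0,.026]),"tip",proj(S,(.521,.093,.251)))
a=cv2.resize(im[165:245,235:335],None,fx=7,fy=7,interpolation=cv2.INTER_CUBIC)
cv2.imwrite("pics/s3c.png",a)
E
```

```text
[0.48454189 0.09227698 0.26780563] [-0.20673832 -0.53009722 -6.3941133 ] [-0.04874614  0.0203941   0.01113684]
eye top inner px [291.85302069 198.44438327] ring bottom [291.88646945 205.57465769] tip [282.06528919 195.72605374]
```

View pics/s3c.png

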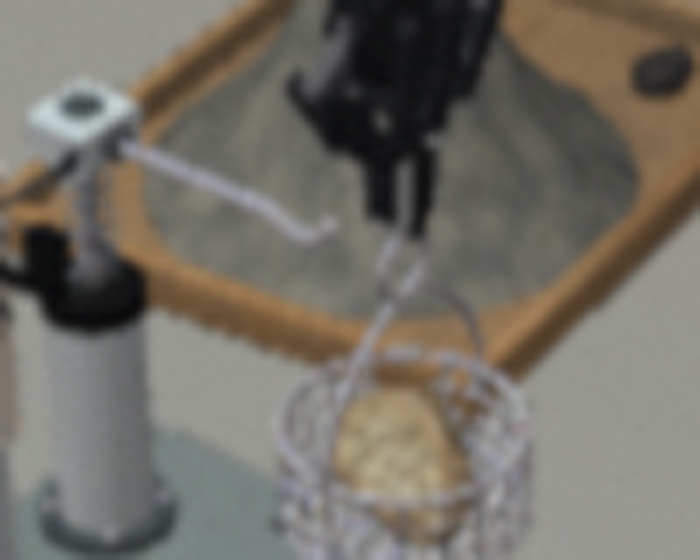

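The crop shows the hook tip at crop (333,225) and the eye ring centred at about (403,258). Both agree with the projections to within a pixel, and the tip is about 4–6 mm below the top of the eye. I'll advance slowly along +x.

>>> jog_arm --pt "0.003 0 -0.001 0 0" --pt "0.007 0 -0.001 0 0" --pt "0.012 0 -0.001 0 0" --pt "0.017 0 -0.001 0 0" --pt "0.022 0 -0.001 0 0" --pt "0.027 0 -0.001 0 0" --pt "0.031 0 -0.001 0 0" --pt "0.035 0 -0.001 0 0" --pt "0.038 0 -0.001 0 0" --pt "0.04 0 -0.001 0 0" --pt "0.04 0 -0.001 0 0"

```text
t: 10.05
ee_pos: [0.525, 0.092, 0.2667]
orientation: [-180.0, 0.0, 179.9]
contact_force: [0.9, -0.4, -6.3]
grip_width: 0.129
grasp_force: 58.6
```

No contact; the eye is over the tip. I'll go on to the seat.

>>> jog_arm --pt "0.003 0 0 0 0" --pt "0.006 0 0 0 0" --pt "0.009 0 0 0 0" --pt "0.011 0 0 0 0" --pt "0.012 0 0 0 0" --pt "0.012 0 0 0 0" --pt "0.012 0 0 0 0"

```text
t: 10.75
ee_pos: [0.5368, 0.092, 0.2667]
orientation: [-180.0, -0.0, 179.9]
contact_force: [-0.1, 1.0, -6.3]
grip_width: 0.134
grasp_force: 58.7
```

>>> jog_arm --pt "0 0 -0.002 0 0" --pt "0 0 -0.004 0 0" --pt "0 0 -0.006 0 0" --pt "0 0 -0.008 0 0" --pt "0 0 -0.01 0 0" --pt "0 0 -0.012 0 0" --pt "0 0 -0.014 0 0" --pt "0 0 -0.016 0 0" --pt "0 0 -0.018 0 0" --pt "0 0 -0.02 0 0" --pt "0 0 -0.022 0 0" --pt "0 0 -0.022 0 0" --pt "0 0 -0.022 0 0"

```text
t: 12.05
ee_pos: [0.5369, 0.092, 0.2448]
orientation: [-180.0, 0.0, 179.9]
contact_force: [0.3, -0.7, -4.5]
grip_width: 0.135
grasp_force: 58.7
```

```bash
python3 - <<'E'
from h import *
s=env.sense();print(s["ee_pos"],s["contact_force"],s["moment"])
im=env.capture("scene");cv2.imwrite("pics/scene4.png",im)
cv2.imwrite("pics/s4c.png",cv2.resize(im[165:245,235:335],None,fx=7,fy=7,interpolation=cv2.INTER_CUBIC))
E
```

```text
[0.536914   0.09203339 0.24480729] [ 0.31315552 -0.71900366 -4.47300441] [ 0.00137316 -0.12941751  0.03326748]
```

The load is starting to transfer. I'll continue at 20 mm/s.

>>> jog_arm --pt "0 0 -0.002 0 0" --pt "0 0 -0.004 0 0" --pt "0 0 -0.006 0 0" --pt "0 0 -0.008 0 0" --pt "0 0 -0.01 0 0" --pt "0 0 -0.012 0 0" --pt "0 0 -0.014 0 0" --pt "0 0 -0.016 0 0" --pt "0 0 -0.018 0 0" --pt "0 0 -0.02 0 0" --pt "0 0 -0.022 0 0" --pt "0 0 -0.024 0 0" --pt "0 0 -0.026 0 0" --pt "0 0 -0.028 0 0" --pt "0 0 -0.03 0 0" --pt "0 0 -0.03 0 0" --pt "0 0 -0.03 0 0" --pt "0 0 -0.03 0 0"

```text
t: 13.9
ee_pos: [0.5369, 0.0921, 0.2149]
orientation: [-180.0, 0.0, 179.9]
contact_force: [2.1, 0.4, -2.0]
grip_width: 0.132
grasp_force: 59.1
```

```bash
python3 - <<'E'
from h import *
F=[]
for i in range(6):
    im=env.capture("scene");s=env.sense();F.append(s["contact_force"])
cv2.imwrite("pics/scene5.png",im);print(np.mean(F,0),np.std(F,0),s["ee_pos"],s["moment"])
E
```

```text
[ 2.46111861 -0.21454348 -2.17714001] [0.56206618 0.46281792 0.45230392] [0.53689172 0.09202219 0.21479929] [ 0.09127004 -0.52023252  0.00546729]
```

The spring carries about 4 N. The +x force means the eye sits on the front slope of the saddle, so I'll ease it toward +x.

>>> jog_arm --pt "0.001 0 0 0 0" --pt "0.002 0 0 0 0" --pt "0.003 0 0 0 0" --pt "0.003 0 0 0 0" --pt "0.003 0 0 0 0"

```text
t: 14.7
ee_pos: [0.5398, 0.0921, 0.2147]
orientation: [-180.0, -0.0, 179.9]
contact_force: [-2.4, 1.8, -1.8]
grip_width: 0.129
grasp_force: 59.3
```

```bash
cat > f.py <<'E'
from h import *
F=[];M=[]
for i in range(6):
    im=env.capture("scene");s=env.sense();F.append(s["contact_force"]);M.append(s["moment"])
cv2.imwrite("pics/last.png",im);print(s["t"],np.mean(F,0).round(2),s["ee_pos"],np.mean(M,0).round(3))
E
python3 f.py
```

```text
15.0 [-2.07  1.44 -2.18] [0.5398443  0.09206123 0.21477776] [0.352 0.49  0.007]
```

>>> jog_arm --pt "-0.0007 0 -0.001 0 0" --pt "-0.0014 0 -0.003 0 0" --pt "-0.0014 0 -0.005 0 0" --pt "-0.0014 0 -0.007 0 0" --pt "-0.0014 0 -0.009 0 0" --pt "-0.0014 0 -0.01 0 0" --pt "-0.0014 0 -0.01 0 0" --pt "-0.0014 0 -0.01 0 0"

```text
t: 15.8
ee_pos: [0.5386, 0.092, 0.2048]
orientation: [-180.0, 0.0, 179.9]
contact_force: [2.5, 1.1, -0.5]
grip_width: 0.13
grasp_force: 59.3
```

```bash
python3 f.py
```

```text
16.1 [ 2.9  -0.09 -1.06] [0.53853098 0.09198872 0.20484297] [ 0.142 -0.632 -0.025]
```

>>> jog_arm --pt "0.0004 0 -0.001 0 0" --pt "0.0008 0 -0.003 0 0" --pt "0.0008 0 -0.005 0 0" --pt "0.001 0 -0.007 0 0" --pt "0.001 0 -0.009 0 0" --pt "0.001 0 -0.009 0 0" --pt "0.001 0 -0.009 0 0"

```text
t: 16.8
ee_pos: [0.5392, 0.092, 0.1956]
orientation: [-180.0, -0.0, 179.9]
contact_force: [-4.0, -0.3, 0.7]
grip_width: 0.133
grasp_force: 59.4
```

```bash
python3 f.py
```

```text
17.1 [-5.26 -0.28  0.05] [0.53928232 0.09199363 0.19573977] [0.09  1.168 0.017]
```

>>> jog_arm --pt "-0.0002 0 0 0 0" --pt "-0.0004 0 0 0 0" --pt "-0.0004 0 0 0 0" --pt "-0.0004 0 0 0 0"

```text
t: 17.5
ee_pos: [0.5391, 0.092, 0.1958]
orientation: [-180.0, 0.0, 179.9]
contact_force: [-3.2, 0.5, -0.1]
grip_width: 0.127
grasp_force: 59.4
```

```bash
python3 f.py
```

```text
17.8 [-3.24  0.55 -0.06] [0.53911804 0.09201837 0.19578551] [0.07  0.759 0.035]
```

>>> jog_arm --pt "-0.0003 0 0 0 0" --pt "-0.0006 0 0 0 0" --pt "-0.0006 0 0 0 0" --pt "-0.0006 0 0 0 0"

```text
t: 18.2
ee_pos: [0.5387, 0.092, 0.1959]
orientation: [-180.0, 0.0, 179.9]
contact_force: [1.8, -0.4, 0.3]
grip_width: 0.131
grasp_force: 59.4
```

```bash
python3 f.py; python3 - <<'E'
from h import *
im=cv2.imread("pics/last.png")
cv2.imwrite("pics/s6c.png",cv2.resize(im[165:245,225:325],None,fx=7,fy=7,interpolation=cv2.INTER_CUBIC))
E
```

```text
18.5 [1.5  0.27 0.26] [0.53865312 0.09201828 0.19584722] [ 0.058 -0.34  -0.016]
```

View pics/s6c.png

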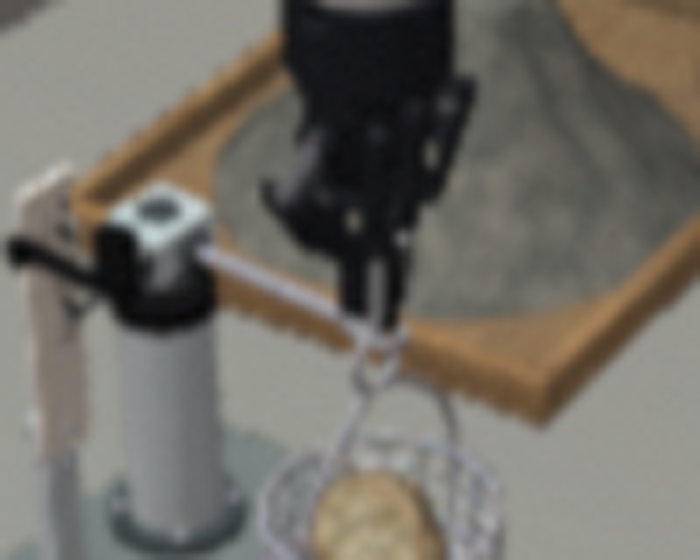

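The basket's eye hangs in the hook, at crop (378,335), and the vertical force is about 0, so the spring carries the load. I'll release gently.

>>> jog_arm --pt "0 0 0 0 0.1" --pt "0 0 0 0 0.12" --pt "0 0 0 0 0.14" --pt "0 0 0 0 0.16" --pt "0 0 0 0 0.18" --pt "0 0 0 0 0.22" --pt "0 0 0 0 0.3" --pt "0 0 0 0 0.4" --pt "0 0 0 0 0.5" --pt "0 0 0 0 0.5" --pt "0 0 0 0 0.5" --squeeze 20

```text
t: 19.6
ee_pos: [0.5385, 0.092, 0.1958]
orientation: [-180.0, 0.0, 179.9]
contact_force: [0.3, -0.2, 0.2]
grip_width: 0.499
grasp_force: 0.0
```

>>> jog_arm --pt "0 0 0.01 0 0.5" --pt "0 0 0.03 0 0.5" --pt "0 0 0.06 0 0.5" --pt "0 0 0.1 0 0.5" --pt "0 0 0.14 0 0.5" --pt "-0.03 0.02 0.17 0 0.4" --pt "-0.06 0.04 0.18 0 0.3" --pt "-0.09 0.06 0.18 0 0.3" --pt "-0.1 0.08 0.18 0 0.3" --pt "-0.1 0.1 0.18 0 0.3" --pt "-0.1 0.1 0.18 0 0.3" --pt "-0.1 0.1 0.18 0 0.3"

```text
t: 20.8
ee_pos: [0.4385, 0.1918, 0.3762]
orientation: [-180.0, 0.0, 180.0]
contact_force: [0.3, -0.3, 1.0]
grip_width: 0.3
grasp_force: 0.0
```

```bash
python3 - <<'E'
from h import *
for i in range(3):
    s=env.sense();im=env.capture("scene");cv2.imwrite(f"pics/rel{i}.png",im)
print(s["t"],s["ee_pos"],s["contact_force"])
cv2.imwrite("pics/top7.png",env.capture("top"))
E
python3 snap.py w7
```

```text
20.9 [0.43870938 0.19114334 0.37604962] [-0.35409819 -0.48687308 -0.74187121]
21.0 [0.43867975 0.19127813 0.37591568] [-1.79996314e+02  9.29849973e-03  1.79871197e+02]
```

Released. Time 21 s. Next I'll place the wrist camera to the side of the rule to measure the lug, index and pointer from two positions, using numbers only from here since my picture views are used up.

>>> jog_arm --pt "0 0.02 0 0 0.2" --pt "0.01 0.05 0 0 0.1" --pt "0.03 0.08 -0.01 0 0" --pt "0.06 0.1 -0.02 0 0" --pt "0.09 0.109 -0.04 0 0" --pt "0.12 0.109 -0.06 0 0" --pt "0.15 0.109 -0.076 0 0" --pt "0.161 0.109 -0.076 0 0" --pt "0.161 0.109 -0.076 0 0" --pt "0.161 0.109 -0.076 0 0" --pt "0.161 0.109 -0.076 0 0"

```text
t: 22.15
ee_pos: [0.5988, 0.3014, 0.3008]
orientation: [179.9, 0.1, 180.0]
contact_force: [0.6, 0.7, 0.8]
grip_width: -0.003
grasp_force: 0.0
```

```bash
python3 snap.py w8; python3 - <<'E'
from h import *
import pickle
w=pickle.load(open("w8.pkl","rb"));im=cv2.imread("pics/w8.png")
t=cam("top")
g=lambda x,y,z:onz(t,180+(x+.5)/6-.5,140+(y+.5)/6-.5,z)
print("rule top",g(525,90,.259),"rule foot",g(543,185,.02))
for P in((.60,.185,.25),(.65,.172,.259),(.65,.172,.2),(.65,.172,.02)):print(P,proj(w,P).round())
hsv=cv2.cvtColor(im,cv2.COLOR_BGR2HSV)
b=im[160:400:5,0:210:3].max(2)
for i,r in enumerate(b):print("%3d "%(160+5*i)+"".join(" .:-=+*#%@"[::-1][min(9,int(x)//26)] for x in r))
E
```

```text
22.15 [0.59881016 0.30139786 0.30084885] [1.79946852e+02 5.00346588e-02 1.79979053e+02]
rule top [0.6603125  0.16978538 0.259     ] rule foot [0.66655884 0.16876604 0.02      ]
(0.6, 0.185, 0.25) [ 78. 243.]
(0.65, 0.172, 0.259) [ 65. 322.]
(0.65, 0.172, 0.2) [106. 276.]
(0.65, 0.172, 0.02) [170. 205.]
160 +++++++++++++++**+++++++*+++*+**+**=++++++++++**=++++++++=++=+++++++++
165 *++++++++++++++*++*##*****+++**++=++++++++++++*#***********+++++++++==
170 *++++++++++++++**+*++=+++++++==++*+++*+++++++*++*++***************+==+
175 *++++++++++++++*****+*******++*+++++++*+++++++++++++++++*******+***+=+
180 +*++++++++++++++****+****+**+++++++++++++*++*++++++**++++++*+*+****=+=
185 +*++++++++++++++**+**+++*****++++++++++++++++++++++++*++++*****++**+++
190 =**+++++++++++++**+**++++++++++++++++++++++++++++++++*++++***++****+++
195 =+*++++++++++++++***++++++++++*######%%#*+*+**+*++*******++*+**++**+++
200 =+*+++++++++++++++****++++*+*############%*++++*+****+***+++****+**+++
205 ==+*+++++++++++++*++++****+**=####*####+=#%#*++**++++++++++++++*++*+++
210 +=+*++++++++++++++*++++++++##*##**###***##
[... 2103 characters left out ...]
++#@@@@@@@@@@@@@@@@@%@@@@
355 %%%%+=+*##*+++++++++++++++++++++++++++++++++*@@@@@@@@@@@@@@@@@@@@@%%@@
360 *****++*#*+++++++++++++++++++++++++++++++*@@@@@@@@@@@@@@@@@@@@@@@@@@%%
365 +++++++++++++++++++++++++++++++++++++++%@@@@@@@@@@@@@@@@@@%@%@@%%%%%%%
370 ++++++++++++++++++++++++++++++++++++#@@@@@@@@@@@@@@@@@@@%%@%@%%%%%%%%%
375 +++++++++++++++++++++++++++++++++#@@@@@@@@@@@@@@@@@@@@@@@@%%@@%%%%%%%@
380 ++++++++++++++++++++++++++++++*@@@@@@@@@@@@@@@@@@@@@@@@@#++%@@%%%%%%%@
385 +++++++++++++++++++++++++++*%@@@@@@@@@@@@@@@@@@@%@@@@%*++%@@@@@%%%%%@@
390 +++++++++++++++++++++++++#@@@@@@@@@@@@@@@@@@@@@@%@@@#+*@@@@@@@@%%%%%@@
395 ++++++++++++++++++++++#@@@@@@@@@@@@@@@@@@@@@@@@@@@%#*@@@@@@@@@@%%%%@@@
```

The dump resolves the lug, arm, rule top and head. I'll find the pointer by differencing the scene pictures before loading (scene3) and after release (rel2).

```bash
python3 - <<'E'
from h import *
a=cv2.imread("pics/scene3.png");b=cv2.imread("pics/rel2.png")
S=cam("scene")
for P in((.66,.17,.259),(.66,.17,.2),(.66,.17,.02),(.605,.187,.25)):print(P,proj(S,P).round(1))
d=b.astype(int).sum(2)//3-a.astype(int).sum(2)//3
print("noise",np.std(d[250:300,100:130]))
u0,u1,v0,v1=220,262,180,250
for nm,A in(("before",a),("after",b)):
    print(nm)
    for v in range(v0,v1-8):print(v,"".join("%2x"%(int(x)//8) for x in A[v,u0:u1-4].astype(int).mean(1)))
E
```

```text
(0.66, 0.17, 0.259) [230.7 189.9]
(0.66, 0.17, 0.2) [232.  205.7]
(0.66, 0.17, 0.02) [235.8 250.2]
(0.605, 0.187, 0.25) [240.8 200.8]
noise 0.880832686849337
before
180 121212121212121212121212121212121212121417191813 d a 9 9 b101719171410 a 7 8
181 12121212121212121212121212121212121213161819191612 e d e111417161310 e a 8 a
182 1212121212121212121212121212121212121214161718181715141517161411 e d d b b c
183 121212121212121212121212121212121212121213141617181818171613 e b 9 a c d d d
184 1212121212121212121212121212121212121111121213141517171411 e a 8 9 a c e e c
185 12121212121212121212121212121212121212121112111111111110 d a 8 8 d f f f e c
186 121212121212121212121212121212121212121212111110 d b c d c a 7 8 e11121111 f
187 1212121212121212121212121213131312121211111111 e 9 7 b c c a 9 8 b f11121313
188 1212121212121212121212121414151312121110 f f e a 6 7 b d c c b b c e e f1012
189 12121212121212121212131417161513121110 e d b 8 7 7 a d d b c d d e e e d e f
190 121212121212121213131416171311101110 e c 9 8 7 8 b d e c b c c d e e e d d d
191 12121212121212131516151512 f e f f e b 9
[... 8414 characters left out ...]
 e d c d101212121110 f101211111010 f e e d d d c c b
234 121312131213131312121211 e d c d f12121110 e d f1111111010 f e e d d d c c b
235 131213131313131313121211 e d c d f101110 f d c e1111111010 f e e d d d c c d
236 131313131312131312121211 e c d d e f10 f e e e f1111111010 f f e d d d c c c
237 131313121313121313121211 e d d d e f f f d e e e1011111010 f e d d d d c b a
238 131313131313121213121211 e d d d e f f f d c b c f11111010 f e e d d d c a 9
239 131313131313131213131211 f d d d e f f f c a 9 a d10101010 f f e d d c b a 9
240 13131313131313131312121110 d d d d f f f d a 8 9 a c e e f f10 f d b a 9 9 8
241 13131313131312131212121110 e d d d f f f e b 8 8 9 9 a b c d f e b a 9 8 7 7
```

```bash
python3 - <<'E'
from h import *
a=sum(cv2.imread(f"pics/{n}.png").astype(float).mean(2) for n in("scene3","scene2"))/2;b=sum(cv2.imread(f"pics/rel{i}.png").astype(float).mean(2) for i in range(3))/3
d=(b-a).round().astype(int)
print("    "+"".join("%5d"%u for u in range(226,244)))
for v in range(188,216):print(v,"".join("%5d"%x for x in d[v,226:244]))
E
```

```text
226  227  228  229  230  231  232  233  234  235  236  237  238  239  240  241  242  243
188     1    1    2    1    0    1    1    1    0    1    2    1    0   -2   -4  -10  -20  -10
189     2    0    1    0    2    1    1    1    1    0    1    2    1    1    3   -1    1    4
190     1    0    1    1    2    1    1    1    1    1    0    1    1    0    3    0    4   -6
191     1    1    1    0    0    1    1    1    1    0    1   -2    1    2    4   -5   -5  -19
192     1    1    1    1    0    2    0    0    1    4    5    3    4    2    1   -1   -5   -8
193     2    1    1    1    0    0    0    2    6   19   19   11    3    1    0    3    9   17
194     0    0    1    2    0    0    4   13   17   25   19    7    1    0    2   19   39   50
195     1    0    1    0    2    2   11   24   16    9    5    3    1    1   11   43   69   72
196     0    1    0    0    0    4   11   18    8    1    0    2    0    1   14   48   65   67
197     0    0    1    0    0    1    2    5    1    1    0    1    1    0    6   23   28   39
198     0    0    0    0    1    0    0    1    0    0    2  
[... 948 characters left out ...]
  -48  -58  -43  -21   -6    0   -1
209     0    1    1    1    0    1    1   -1   -2   -6  -33  -53  -35  -14   -4    0   -1    0
210     1    1    1    0    0    1    0   -5  -10  -10  -18  -22   -9    0    1    1    1    0
211     1    0    2    0    2    1    0   -6  -13   -8   -3   -2    0    1    1    2    0    1
212     1    0    0    2    0    1    1   -2   -3   -1    1    1    2    2    0    1    1    0
213     0    2    1    0    0    0    0    1    0    0    1    1    0    2    0    1    1    0
214     1    0    1    1    1    1    1    1    2    0    1    0    1    2    2    1    2    0
215     0    1    2    1    1    0    1    2    0    2    1    1    1    2    1    0    1    1
```

```bash
python3 - <<'E'
from h import *
S,T=cam("scene"),cam("top")
def onx(c,u,v,x): o,d=ray(c,u,v);return o+d*(x-o[0])/d[0]
# rule top corner check, pointer old/new
for nm,u,v in(("old",232.5,195.5),("new",233.4,210.8),("rider",227.5,200.7)):
    print(nm,[onx(S,u,v,x).round(4) for x in(.645,.655,.665)])
# lug in scene: top face
im=cv2.imread("pics/rel2.png");print("lug scene top",[proj(S,(.607,.185,z)).round(1) for z in(.22,.24,.25,.26)])
# lug in top7: dark blob
t=cv2.imread("pics/top0.png")[145:175,250:275].max(2)
for r in t:print("".join("%3x"%(int(x)//8) for x in r))
E
```

```text
old [array([0.645 , 0.1794, 0.2494]), array([0.655 , 0.1693, 0.24  ]), array([0.665 , 0.1591, 0.2306])]
new [array([0.645 , 0.181 , 0.1932]), array([0.655 , 0.1708, 0.1832]), array([0.665 , 0.1607, 0.1732])]
rider [array([0.645 , 0.2027, 0.243 ]), array([0.655 , 0.1927, 0.2336]), array([0.665 , 0.1828, 0.2241])]
lug scene top [array([241.3, 208.5]), array([240.9, 203.1]), array([240.7, 200.3]), array([240.5, 197.6])]
 18 18 18 18 17 17 17 17 18 17 17 17 17 17 18 17 18 18 18 18 18 17 18 17 18
 17 18 18 18 18 18 17 18 18 17 17 18 17 17 18 18 18 17 17 17 17 18 18 18 17
 18 17 18 17 17 18 18 17 18 18 17 17 18 17 17 17 17 17 17 18 18 17 17 17 18
 18 18 17 17 18 18 18 18 18 18 17 17 18 17 18 17 17 18 17 18 18 17 17 17 18
 17 18 17 17 17 17 17 18 18 17 17 18 18 18 17 17 17 17 18 18 17 17 17 17 17
 17 17 17 17 17 17 17 17 17 18 18 17 17 18 17 18 18 17 17 17 18 17 17 17 17
 17 18 17 17 17 17 17 18 18 18 17 17 18 17 18 18 17 17 17 18 18 17 17 17 17
 18 18 17 17 17 17 17 18 18 17 18 18 18 17 18 18 17 17 17 17 18 17 17 17 17
 18 17 17 17 17 17 18 17 18 18 18 18 18 16 1c 1c 18 18 17 18 17 18 17 1
[... 900 characters left out ...]
2 12 10 12 14 14
 18 17 17 17 18 15  c  3  4  2  d 16 18 18 16 15 14 11 13 12 11 11 11 13 14
 17 18 18 17 18 16  f  6  3  3 11 17 17 17 15 14 14 11 11 10 10 10 10 13 13
 17 17 18 17 18 18 14  a  3  b 15 18 18 16 14 13 14 13 10  f  f  e  e 13 14
 18 18 17 18 18 18 17 13 11 14 16 17 16 14 14 14 14 18 13  f  f  e 10 14 15
 17 18 18 18 18 17 18 18 18 18 17 17 15 14 13 13 14 19 18 11  e  d 15 18 15
 18 18 18 17 17 17 18 18 18 18 18 16 15 14 14 14 13 16 16 14 14 12 1c 19 13
 17 17 17 18 18 17 18 18 18 17 18 16 14 14 13 14 14 14 13 14 16 14 1a 16 13
 18 17 18 18 18 17 18 18 18 18 17 16 14 13 13 13 13 14 14 14 13 13 14 13 14
 17 18 17 17 18 17 17 18 18 16 15 14 14 13 14 13 14 14 14 14 14 14 14 14 14
```

```bash
python3 - <<'E'
from h import *
import pickle
S,T=cam("scene"),cam("top");w=pickle.load(open("w8.pkl","rb"))
im=cv2.imread("pics/rel2.png").max(2)<40; lab=cv2.connectedComponentsWithStats(im[196:212,236:248].astype(np.uint8))
print(lab[2][1:],lab[3][1:])
X,e=tri([ray(S,240.6,204),ray(T,258.2,165.6)]);print(X,e,[onz(T,258.2,165.6,z) for z in(.23,.25)])
import itertools
for x,y,zt in((.607,.185,.255),):
  print([tuple(proj(w,(x+a,y+b,z)).round().astype(int)) for z in(zt,zt-.036) for a,b in((-.009,-.006),(-.009,.006),(.009,.006),(.009,-.006))])
im=cv2.imread("pics/w8.png")
for v in range(222,300,3):print(v,"".join("%3x"%int(x) for x in im[v,15:125:3].max(1)))
E
```

```text
[[ 0  2 12 14 86]] [[6.18604651 8.6627907 ]]
[0.60752759 0.18648625 0.2373401 ] [np.float64(0.0003693576882897526), np.float64(0.0003693576882895381)] [array([0.60977437, 0.18813989, 0.23      ]), array([0.60455692, 0.1841837 , 0.25      ])]
[(np.int64(63), np.int64(244)), (np.int64(83), np.int64(244)), (np.int64(88), np.int64(271)), (np.int64(69), np.int64(271)), (np.int64(92), np.int64(222)), (np.int64(110), np.int64(222)), (np.int64(114), np.int64(246)), (np.int64(97), np.int64(246))]
222  7b 7b 7e 7d 7d 7c 7e 7b 7d 7d 7c 7c 7e 5f 68 68 66 5a 4e 4d 4b 4c 4d 4b 4b 4c 4f 52 54 55 57 5a 59 5b 5e 61 63
225  76 7b 7c 7c 7e 7d 7d 7e 7e 7e 7d 7d 7d 65 64 5f 4f 4d 4c 4d 4b 4b 4b 4a 4a 49 50 51 51 56 58 59 5d 5f 61 66 60
228  6a 7c 7c 7c 7c 7c 7d 7c 7d 7d 7e 7c 7d 74 53 4d 4c 4b 4b 4b 4b 4b 4c 46 19  7  c  9  6  c 49 5c 5f 63 66 66 53
231  5a 7c 7e 7b 7c 7b 7c 7d 7c 7c 7d 7b 6d 4f 4c 4e 49 4a 4d 4a 48 43 36 10  a  7  5  7  7  8 2f 60 63 66 65 61 3d
234  52 7c 7c 7e 7c 7c 7c 7e 7d 7c 74 56 4d 4b 49 4a 4b 4c 4d 42 32  d  d  b  9  e  e  f  6  a 25 65 66 66 62 52 7d
237  55 77 7d 7c 7d 7e 7c 7
[... 1708 characters left out ...]
e 5c
282  35 74 a8 a7 a8 aa a6 85 61 60 60 5f 5c 24 12 12 12 12 14 72 7d 7f 7e 7d 7e 62 34 30 14 13 15 13  e 58 5b 5d 5d
285  3e 35 54 ab ac ad ab 97 68 62 5f 5e 5c 39 12 12 14 15 69 7d 7d 7f 80 7d 65 37 30 2e 17 13 14 12  b 55 5d 5c 5e
288  3c 3c 36 7e af b1 ae a4 6f 63 64 61 62 4f 12 14 25 73 7d 7d 7d 7d 7d 6a 39 32 37 3a 2a 11 13 16  c 49 5c 5b 5d
291  3c 3d 3e 35 a1 ab ab a4 74 62 63 60 60 5c 22 5c 7b 7c 7c 7e 7c 7e 68 38 35 33 33 56 42 14 16 13  d 43 5e 5c 6a
294  3d 3d 3e 39 a1 aa ab a7 81 65 64 62 60 60 79 7b 7d 7e 7d 7d 7e 6d 36 2a 2e 34 46 43 34 12 14 13  e 2c 5c 65 77
297  3c 40 3d 3b a2 a7 a8 a3 8c 64 61 60 5f 73 7c 7d 7c 7d 7d 7c 6d 3b 30 30 38 4f 5a 58 55 14 14 14 11 1f 5f 74 7e
```

Two independent estimates give carriage ≈ 0.057: the pointer shift in the images and the eye height. The lug is at (.6075,.186), top about .26. I'll touch it with closed fingers.

>>> jog_arm --pt "0.001 -0.01 0 0 0" --pt "0.003 -0.035 0 0 0" --pt "0.006 -0.065 0 0 0" --pt "0.0087 -0.095 0 0 0" --pt "0.0087 -0.11 0 0 0" --pt "0.0087 -0.1154 0 0 0" --pt "0.0087 -0.1154 -0.01 0 0" --pt "0.0087 -0.1154 -0.02 0 0" --pt "0.0087 -0.1154 -0.025 0 0" --pt "0.0087 -0.1154 -0.028 0 0" --pt "0.0087 -0.1154 -0.028 0 0" --pt "0.0087 -0.1154 -0.028 0 0"

```text
t: 23.4
ee_pos: [0.6082, 0.1859, 0.2718]
orientation: [-180.0, 0.0, 180.0]
contact_force: [-0.7, -0.5, -0.2]
grip_width: -0.001
grasp_force: 0.0
```

>>> jog_arm --pt "0 0 -0.002 0 0" --pt "0 0 -0.004 0 0" --pt "0 0 -0.006 0 0" --pt "0 0 -0.008 0 0" --pt "0 0 -0.008 0 0"

```text
t: 23.9
ee_pos: [0.6081, 0.1856, 0.2635]
orientation: [-180.0, -0.0, 179.9]
contact_force: [-0.0, -0.4, 0.1]
grip_width: -0.001
grasp_force: 0.0
```

>>> jog_arm --pt "0 0 -0.001 0 0" --pt "0 0 -0.002 0 0" --pt "0 0 -0.003 0 0" --pt "0 0 -0.004 0 0" --pt "0 0 -0.004 0 0"

```text
t: 24.4
ee_pos: [0.6081, 0.1856, 0.2596]
orientation: [-180.0, -0.0, 179.9]
contact_force: [-0.1, -0.7, 0.4]
grip_width: -0.002
grasp_force: 0.0
```

>>> jog_arm --pt "0 0 -0.001 0 0" --pt "0 0 -0.002 0 0" --pt "0 0 -0.002 0 0"

```text
t: 24.7
ee_pos: [0.6082, 0.1857, 0.2576]
orientation: [-180.0, 0.0, 179.9]
contact_force: [0.3, -0.5, 0.6]
grip_width: -0.002
grasp_force: 0.0
```

>>> jog_arm --pt "0 0 -0.001 0 0" --pt "0 0 -0.002 0 0" --pt "0 0 -0.002 0 0"

```text
t: 25.0
ee_pos: [0.6081, 0.1857, 0.2556]
orientation: [-180.0, -0.0, 179.9]
contact_force: [-0.9, 0.7, 0.5]
grip_width: -0.002
grasp_force: 0.0
```

>>> jog_arm --pt "0 0 -0.001 0 0" --pt "0 0 -0.002 0 0" --pt "0 0 -0.002 0 0"

```text
t: 25.3
ee_pos: [0.6081, 0.1856, 0.2536]
orientation: [-180.0, -0.0, 179.9]
contact_force: [-0.5, 0.6, 0.0]
grip_width: -0.002
grasp_force: 0.0
```

>>> jog_arm --pt "0 0 -0.001 0 0" --pt "0 0 -0.002 0 0" --pt "0 0 -0.002 0 0"

```text
t: 25.6
ee_pos: [0.6081, 0.1856, 0.2516]
orientation: [-180.0, -0.0, 179.9]
contact_force: [0.9, 0.8, -0.0]
grip_width: 0.003
grasp_force: 0.0
```

>>> jog_arm --pt "0 0 -0.001 0 0" --pt "0 0 -0.002 0 0" --pt "0 0 -0.002 0 0"

```text
t: 25.9
ee_pos: [0.6081, 0.1856, 0.2496]
orientation: [-180.0, 0.0, 179.9]
contact_force: [0.5, 0.6, -0.4]
grip_width: 0.001
grasp_force: 0.0
```

```bash
python3 - <<'E'
from h import *
F=[]
for i in range(4):
    im=env.capture("scene");F.append(env.sense()["contact_force"])
s=env.sense();print(s["t"],s["ee_pos"],np.mean(F,0)); cv2.imwrite("pics/scene8.png",im)
w=im[194:216,224:250].astype(int).mean(2)
for v in range(22):print(194+v,"".join("%3x"%(int(x)//8) for x in w[v]))
E
```

```text
26.1 [0.60813264 0.18562183 0.24971567] [ 0.01660527  0.15985409 -0.11977965]
194  13 13 13 14 11  f  e  f  e  c  9  6  4  2  2  3  7  a  9  7  8  c  d  c  b  d
195  13 13 13 13 10  f  e  e  e  d  c  9  5  3  2  3  7  b  9  7  7  9  9  9  a  b
196  13 13 13 13 10  f  e  e  d  c  c  a  6  3  2  3  7  b  9  7  8  b  d  d  e  f
197  13 13 13 13 11  f  e  e  c  a  9  8  5  3  2  3  6  b  a  7  b 12 14 14 15 15
198  13 13 13 13 11  f  e  d  c  a  7  7  4  3  2  2  6  b  b  8  d 16 19 19 19 17
199  13 13 13 13 11  f  f  e  d  c  a  9  6  3  3  2  6  b  a  8  d 15 18 19 17 13
200  13 13 13 12 12 10  f  e  d  d  d  c  a  7  4  3  6  c  b  7  b 11 14 15 12  e
201  13 13 12 10 11  f  f  e  c  c  c  c  e  d  8  5  8  c  b  7  9  c  d  e  e  c
202  13 12 10  c  d  d  d  d  c  a  8  a 10 10  a  6  8  b  8  5  5  7  8  b  d  d
203  13 12  c  7  6  7  9  a  a  9  7  9  f 11  a  4  4  6  4  2  2  4  6  b  d  c
204  13 12  a  4  2  3  5  5  8  9  9  9  f 10  9  3  2  2  2  1  2  4  7  c  d  b
205  13 11  a  3  1  2  2  3  5  7  9  a  f  f  9  3  1  1  1  1  3  5  7  b  b  8
206  13 12  c  6  4  5  5  3  3  4  5  8  c  e  9  3  2  1  1  1  2  5  5  6  6  5
207  13 12 10  d  b  a  a  8  5  3  3  4  7  9  6  3  1  2  1  1  2  3  3  3  3  3
208  13 13 12 12 10  f  e  c  a  8  4  2  3  4  3  2  2  1  1  1  1  2  2  3  3  3
209  13 13 13 13 12 11  f  e  e  c  8  5  4  4  4  2  1  1  1  1  1  2  2  2  2  2
210  13 13 13 13 13 11  f  f  e  d  a  8  9  b  9  6  4  2  1  1  1  1  1  1  1  1
211  13 13 13 13 13 11 10  f  e  e  c  b  d 10  f  d  a  7  4  4  4  4  3  2  2  2
212  13 13 13 13 13 12 10  f  e  e  c  c  f 12 12 12 10  d  b  b  b  a  8  7  6  7
213  13 13 13 13 13 13 10  e  e  d  c  d  f 12 13 13 12 11 10 10 10  f  e  c  c  c
214  13 13 13 13 13 14 11  e  e  e  d  e  f 12 13 13 13 12 11 12 11 11 10 10  f  f
215  13 13 13 13 13 14 10  f  e  e  e  e  f 11 12 13 13 12 12 12 11 11 11 10 10  f
```

The index moved down with the fingers by about 15 mm, and lug-top contact matches the geometry. I'll push most of the way, stop short, then measure index and pointer closely.

>>> jog_arm --pt "0 0 -0.003 0 0" --pt "0 0 -0.007 0 0" --pt "0 0 -0.011 0 0" --pt "0 0 -0.015 0 0" --pt "0 0 -0.019 0 0" --pt "0 0 -0.023 0 0" --pt "0 0 -0.026 0 0" --pt "0 0 -0.027 0 0" --pt "0 0 -0.027 0 0"

```text
t: 27.0
ee_pos: [0.608, 0.1856, 0.2225]
orientation: [-180.0, -0.0, 179.9]
contact_force: [0.1, 0.1, -0.1]
grip_width: 0.0
grasp_force: 0.0
```

>>> jog_arm --pt "0 0 0.01 0 0" --pt "0 0 0.04 0 0" --pt "0 0 0.075 0 0" --pt "0 0.03 0.08 0 0" --pt "0 0.06 0.08 0 0" --pt "0 0.09 0.08 0 0" --pt "0 0.115 0.08 0 0" --pt "0 0.12 0.08 0 0" --pt "0 0.12 0.08 0 0" --pt "0 0.12 0.08 0 0"

```text
t: 28.0
ee_pos: [0.6085, 0.3045, 0.3032]
orientation: [-180.0, 0.0, 179.9]
contact_force: [0.3, -0.7, 0.2]
grip_width: -0.001
grasp_force: 0.0
```

```bash
python3 snap.py w9; python3 - <<'E'
from h import *
import pickle
a=(cv2.imread("pics/top1.png").astype(float)+cv2.imread("pics/top2.png")).mean(2)/2;b=cv2.imread("pics/top7.png").astype(float).mean(2)
print("top diff");print("    "+"".join("%4d"%u for u in range(258,280)))
for v in range(150,172):print(v,"".join("%4d"%round(x) for x in (b-a)[v,258:280]))
w=pickle.load(open("w9.pkl","rb"));im=cv2.imread("pics/w9.png")
for P in((.657,.172,.259),(.657,.172,.19),(.657,.172,.18),(.657,.18,.185),(.607,.186,.222)):print(P,proj(w,P).round())
for v in range(225,340,3):print(v,"".join("%3x"%int(x) for x in im[v,45:170:3].max(1)))
E
```

```text
28.0 [0.60845882 0.30446474 0.30324825] [-1.79975144e+02  2.79481703e-02  1.79880512e+02]
top diff
     258 259 260 261 262 263 264 265 266 267 268 269 270 271 272 273 274 275 276 277 278 279
150   -2  -2  -1  -2   0  -2  -4  -4  -3   1  -4  -2  -3   2   0   0  -3  -4  -2   1  -3   0
151   -1   2  -1   0   1   2   0  -1   1   0   0   0  -1  -1  -3   1   0  -2  -2  -1  -4  -2
152    0  -2  -1  -2  -2  -1  -2   0   0   1   1   0   0  -2  -1  -4   1   2  -1  -2   1  -1
153   -1  -2  -4   1   0   2   0   0   1  -2   2   2  -1   0  -4   1   0   4  -2  -3   1  -3
154    0  -2   0  -3   0   2   1   0   0  -1   1  -2  -1   0   1   0  -2  -4  -3   0  -1  -2
155    0  -2   1   0   0   0   0   2  -2  -5   2   2  -2  -3   2  -2   1  -1  -1   1  -2   2
156   -3   0   0  -1   1  -2   1  -2   0  -2   0   0  -1  -2   0   0   2  -4  -2   1  -2  -2
157    2   1   4  -4  -4   2   1   1   0   8   2  -1   0   0   0  -1   1  -1  -1  -2  -2  -2
158   -6  -1  -2  -1   1   2   0  -2   4  11  -1 -17   1  -1  -1   1  -1   0   2  -2   0  -4
159   -3   0   1  -2   2   0   2  -2  -1  -1  -5 -24   4  14  14  -1  -
[... 5713 characters left out ...]
 7f 7e 7d 7f 7f 7d 7e 80 7f 7e 7e 7f 80 7f 7f
327  7b 7b 7b 7c 7c 7c 7d 7c 7d 7e 7c 7b 7c 7d 7e 7e 7d 7e 7c 7e 7d 7d 7d 7d 7e 7e 7e 7e 7f 7e 7f 7f 7f 7e 7f 7e 80 80 7d 7f 7f 7f
330  7a 7b 7a 7b 7b 7c 7b 7b 7c 7e 7c 7d 7d 7c 7d 7c 7e 7f 7d 7f 7e 7e 7d 7f 7e 7f 7f 7e 7f 7f 7e 7d 7f 7e 7f 81 7e 7e 80 7e 7f 7f
333  7c 7c 7d 7b 7c 7c 7c 7b 7d 7b 7c 7c 7d 7b 7d 7d 7e 7d 7d 7d 7d 7e 7e 7d 7c 7e 7e 7e 7f 7e 7f 7e 7d 7f 7e 7e 7f 7f 7e 7e 7d 62
336  7b 7b 7c 7a 7b 7a 7c 7c 7a 7c 7b 7c 7c 7e 7d 7c 7d 7d 7e 7d 7e 7d 7d 7e 7c 7e 7f 7d 7f 7e 7e 7e 7e 7f 7e 80 7e 7f 7e 72 37  c
339  7b 7b 7b 7b 79 7b 7b 79 7c 7c 7d 7a 7e 7d 7c 7d 7d 7c 7d 7c 7d 7c 7d 7d 7c 7c 7c 7d 7d 7e 7f 7c 7e 7d 7e 7f 7f 7b 4c 13  c  d
```

In w9 the level direction is horizontal. The pointer line is at v≈258.6 with its tip near u≈110, and the index's reading tip is at v≈264, u≈114. I'll take a second view farther back for depth.

>>> jog_arm --pt "-0.01 0 -0.005 0 0" --pt "-0.03 0 -0.01 0 0" --pt "-0.05 0 -0.02 0 0" --pt "-0.055 0 -0.02 0 0" --pt "-0.055 0 -0.02 0 0" --pt "-0.055 0 -0.02 0 0"

```text
t: 28.65
ee_pos: [0.5541, 0.3052, 0.2835]
orientation: [180.0, 0.1, 179.9]
contact_force: [0.7, 0.0, -0.9]
grip_width: -0.006
grasp_force: 0.0
```

```bash
python3 snap.py w10; python3 - <<'E'
from h import *
import pickle
for n in("w9","w10"):
    w=pickle.load(open(n+".pkl","rb"));im=cv2.imread(f"pics/{n}.png").max(2)
    print(n,[proj(w,P).round(1) for P in((.6555,.172,.1895),(.6544,.172,.1838),(.66,.17,.259))])
    c=proj(w,(.655,.172,.186)).round().astype(int)
    u0,v0=c[0]-16,c[1]-16
    print("    "+"".join("%3d"%(u%100) for u in range(u0,u0+34)))
    for v in range(v0,v0+34):print(v,"".join("%3x"%x for x in im[v,u0:u0+34]))
E
```

```text
28.65 [0.55410583 0.30516355 0.28347632] [1.79984411e+02 6.06319583e-02 1.79893490e+02]
w9 [array([109.3, 263.6]), array([112.2, 259.3]), array([ 59.4, 320.5])]
     95 96 97 98 99  0  1  2  3  4  5  6  7  8  9 10 11 12 13 14 15 16 17 18 19 20 21 22 23 24 25 26 27 28
245  77 7b 7d 80 7e 7e 7f 7e 7f 7f 7e 7f 81 80 80 7e 78 6c 62 5e 5d 5d 5b 55 3e 20 17 13 11 14 12 13 14 11
246  7c 7e 7f 7e 7f 7f 81 80 7f 80 81 80 7e 7e 7d 78 6d 64 60 5d 5d 5c 5c 58 3e 24 16 12 13 13 14 12 14 11
247  7e 80 7e 80 80 80 7f 7e 81 80 7e 80 80 7d 77 6d 62 5f 5d 5d 5c 5d 5f 59 43 27 16 12 13 14 13 12 14 11
248  80 80 7e 7f 80 80 80 80 7f 7f 7f 7f 7e 78 6c 62 5e 5c 5c 5c 5c 5d 5e 5a 4c 2f 18 11 15 13 14 12 13 12
249  80 7f 7e 80 7e 80 80 7f 80 80 7e 7e 78 6d 64 5e 5d 5d 5d 5c 5d 5d 5c 5d 52 33 18 11 14 15 12 16 16 14
250  7e 7e 7f 7f 7f 80 7f 80 7f 7f 7c 75 6c 63 5e 5d 5c 5d 5b 5b 5e 5c 5c 5d 54 36 1b 15 13 15 12 13 13 12
251  7e 7e 7f 7f 7f 7e 80 7f 7f 7e 76 6b 64 5d 5d 5c 5d 5c 5d 5c 5d 5e 5e 5d 56 38 1d 14 13 11 14 14 13 13
252  7f 7f 81 7f 7f 7e 81 7f 7c 76 6d 61 5e 5d 5c 5b 5c 5b 5c 5c 5c 5e 5d 5f 55 39 
[... 5924 characters left out ...]
7 57 57 59 57 58 57 58 5a 59 59 55 4d 3e 36 31 29 1c 14 14
344  31 33 39 44 51 56 57 57 56 58 57 59 58 58 57 58 59 58 59 59 58 58 59 59 58 59 55 52 51 4f 44 2c 1a 14
345  33 39 42 4f 54 56 57 57 57 56 57 57 58 56 58 58 58 57 57 59 59 58 59 59 57 59 58 59 5c 5f 50 33 1a 15
346  3a 42 50 55 55 57 54 56 55 56 57 58 59 59 58 58 58 58 5a 58 58 56 58 56 58 57 5b 5b 60 63 55 32 1a 13
347  39 47 50 54 53 54 55 56 55 57 57 57 57 57 59 59 59 58 56 57 58 58 58 57 5a 59 5a 5e 65 66 4f 2c 18 14
348  3f 46 49 48 4a 4b 4b 4c 4d 53 55 57 57 59 58 57 59 59 58 58 58 58 57 58 58 59 5a 62 67 60 44 24 14 16
349  36 38 37 38 37 38 38 38 41 4b 55 57 57 58 59 59 59 57 58 58 58 59 57 58 59 59 5f 65 6b 5b 3f 2e 28 29
```

```bash
python3 - <<'E'
from h import *
import pickle
w9,w10=[pickle.load(open(n+".pkl","rb")) for n in("w9","w10")];S=cam("scene")
print("idx",tri([ray(w9,114,264.0),ray(w10,113,335.0)]))
print("ptr",tri([ray(w9,111.5,259.1),ray(w10,110.7,330.0)]))
print("ptr+scene",tri([ray(w9,111.5,259.1),ray(w10,110.7,330.0),ray(S,233.2,210.8)]))
def onx(c,u,v,x): o,d=ray(c,u,v);return (o+d*(x-o[0])/d[0]).round(4)
for x in(.653,.6545,.656,.6575):print(x,"idx",onx(w9,114,264.0,x),onx(w10,113,335.0,x),"ptr",onx(w9,111.5,259.1,x),onx(w10,110.7,330.,x),"scene ptr",onx(S,233.2,210.8,x))
E
```

```text
idx (array([0.6560991 , 0.17555855, 0.18896368]), [np.float64(5.8730141854719616e-05), np.float64(5.873014185483583e-05)])
ptr (array([0.65246491, 0.17345414, 0.18735609]), [np.float64(0.00014079872180667585), np.float64(0.00014079872180675836)])
ptr+scene (array([0.65435044, 0.17202   , 0.18436406]), [np.float64(0.000463469496034795), np.float64(0.0003084078088306879), np.float64(0.0003083182016923132)])
0.653 idx [0.653  0.1786 0.195 ] [0.653  0.1778 0.1929] ptr [0.653  0.1728 0.1863] [0.653  0.1732 0.1866] scene ptr [0.653  0.1738 0.1857]
0.6545 idx [0.6545 0.1771 0.1921] [0.6545 0.1767 0.191 ] ptr [0.6545 0.1712 0.1833] [0.6545 0.1721 0.1847] scene ptr [0.6545 0.1722 0.1842]
0.656 idx [0.656  0.1756 0.1892] [0.656  0.1757 0.1891] ptr [0.656  0.1697 0.1803] [0.656  0.171  0.1827] scene ptr [0.656  0.1707 0.1827]
0.6575 idx [0.6575 0.1741 0.1862] [0.6575 0.1746 0.1872] ptr [0.6575 0.1681 0.1773] [0.6575 0.1699 0.1808] scene ptr [0.6575 0.1692 0.1812]
```

The index tip triangulates to z = .189, against .1895 from the contact height. The pointer is at about .184, so the index needs about 5.5 mm more, giving a final TCP z of about .217.

>>> jog_arm --pt "0.02 -0.01 0.005 0 0" --pt "0.04 -0.035 0.005 0 0" --pt "0.0539 -0.065 0.005 0 0" --pt "0.0539 -0.095 0.005 0 0" --pt "0.0539 -0.115 0 0 0" --pt "0.0539 -0.1196 0 0 0" --pt "0.0539 -0.1196 -0.02 0 0" --pt "0.0539 -0.1196 -0.04 0 0" --pt "0.0539 -0.1196 -0.054 0 0" --pt "0.0539 -0.1196 -0.058 0 0" --pt "0.0539 -0.1196 -0.061 0 0" --pt "0.0539 -0.1196 -0.063 0 0" --pt "0.0539 -0.1196 -0.065 0 0" --pt "0.0539 -0.1196 -0.066 0 0" --pt "0.0539 -0.1196 -0.0665 0 0" --pt "0.0539 -0.1196 -0.0665 0 0" --pt "0.0539 -0.1196 -0.0665 0 0"

```text
t: 30.4
ee_pos: [0.6072, 0.186, 0.2165]
orientation: [180.0, 0.0, 179.9]
contact_force: [1.7, 0.8, 1.5]
grip_width: 0.0
grasp_force: 0.6
```

>>> jog_arm --pt "0 0 0.01 0 0" --pt "0 0 0.035 0 0" --pt "0 0 0.065 0 0" --pt "-0.01 0.03 0.07 0 0" --pt "-0.03 0.06 0.07 0 0" --pt "-0.05 0.09 0.07 0 0" --pt "-0.07 0.11 0.065 0 0" --pt "-0.075 0.12 0.065 0 0" --pt "-0.075 0.125 0.065 0 0" --pt "-0.075 0.125 0.065 0 0" --pt "-0.075 0.125 0.065 0 0"

```text
t: 31.5
ee_pos: [0.5331, 0.3098, 0.2815]
orientation: [-180.0, 0.0, 179.8]
contact_force: [0.1, 0.3, -0.1]
grip_width: -0.001
grasp_force: 0.0
```

```bash
python3 snap.py w11; python3 - <<'E'
from h import *
import pickle
w=pickle.load(open("w11.pkl","rb"));im=cv2.imread("pics/w11.png").max(2)
print([proj(w,P).round(1) for P in((.656,.1756,.184),(.6544,.1722,.184),(.656,.1722,.1815),(.653,.1735,.1862))])
c=proj(w,(.655,.173,.184)).round().astype(int);u0,v0=c[0]-14,c[1]-12
print("    "+"".join("%3d"%(u%100) for u in range(u0,u0+30)))
for v in range(v0,v0+24):print(v,"".join("%3x"%x for x in im[v,u0:u0+30]))
E
```

```text
31.5 [0.53308479 0.30979782 0.28148393] [-1.79973929e+02  3.33475671e-02  1.79839863e+02]
[array([113.1, 353.4]), array([108.8, 351.8]), array([110.4, 351.3]), array([108.9, 352.3])]
     96 97 98 99  0  1  2  3  4  5  6  7  8  9 10 11 12 13 14 15 16 17 18 19 20 21 22 23 24 25
340  76 76 76 75 6a 5e 57 55 56 55 54 54 55 56 54 56 55 55 56 58 57 53 47 2f 19 14 13 12 13 13
341  75 76 74 6f 62 58 56 55 55 55 54 55 55 55 55 55 57 56 55 57 57 53 49 33 1c 13 13 14 10 15
342  77 75 72 66 5a 57 55 55 55 56 54 55 55 56 55 56 55 56 57 56 58 57 4f 3a 20 14 11 14 14 13
343  77 74 6b 5e 58 55 54 54 55 54 55 54 55 56 55 56 56 58 57 57 57 56 51 3c 1e 14 13 12 11 14
344  74 6e 64 5a 55 55 54 54 54 55 54 53 54 56 54 55 57 57 56 55 55 57 52 3f 23 13 12 12 14 14
345  70 64 54 4d 4b 4c 4c 4c 4d 4d 4b 4d 50 4f 50 50 51 52 52 53 54 58 54 41 28 17 12 14 12 14
346  67 53 3e 38 35 34 34 34 33 36 35 3a 3f 40 42 41 41 3f 3f 44 4d 54 54 46 2c 18 15 12 12 12
347  5d 4c 35 2c 2a 29 2a 28 28 2a 2c 32 38 3c 3c 3a 36 36 37 3b 49 52 55 49 33 1c 15 13 12 14
348  50 42 2f 2a 29 2b 2d 2f 2e 2f 34 41 4b 4e 4e 4d 4b 4d 4d 
[... 757 characters left out ...]
53 53 51 50 51 4f 49 36 17  8  9  7
357  36 36 35 36 3a 43 4e 54 54 55 54 55 54 54 54 56 57 57 58 58 58 57 57 53 48 32 13  a  7  8
358  37 36 36 38 3d 49 52 54 55 54 55 55 55 55 57 57 57 58 57 57 58 58 58 52 43 26 13 10  e  f
359  3c 3b 40 43 49 51 55 54 54 55 54 56 56 57 56 56 58 56 58 55 57 58 57 52 42 26 15  f  e  d
360  34 32 36 3f 4b 54 54 55 54 54 56 55 55 55 55 56 57 58 58 58 57 57 58 54 45 2b 19 12  d  d
361  32 34 3b 49 4f 54 51 52 54 54 54 56 57 56 57 56 57 56 57 57 57 56 55 54 47 30 1b 11  c  a
362  2f 30 35 43 48 48 49 49 49 49 4f 55 56 56 55 57 56 56 56 57 55 54 50 4a 3c 26 13  c  a  b
363  2c 2d 30 33 36 38 38 37 36 3b 47 53 55 55 56 55 55 57 54 54 52 50 42 30 20 15  d  d  b  a
```

Index tip and pointer now appear at the same row (v≈353). A final joint triangulation as a check, along with the basket's state.

```bash
python3 - <<'E'
from h import *
import pickle
w9,w10,w11=[pickle.load(open(n+".pkl","rb")) for n in("w9","w10","w11")];S=cam("scene")
r=[ray(w9,111.5,259.1),ray(w10,110.7,330.0),ray(w11,108.4,353.1),ray(S,233.2,210.8)]
print("ptr all",tri(r));print("ptr w10,w11,S",tri(r[1:]));print("ptr w9-11",tri(r[:3]))
def onx(c,u,v,x): o,d=ray(c,u,v);return (o+d*(x-o[0])/d[0]).round(4)
print("idx now",[onx(w11,113.3,353.1,x) for x in(.6555,.6561)],"ptr",[onx(w11,108.4,353.1,x) for x in(.6545,.6555,.6561)])
E
```

```text
ptr all (array([0.65415767, 0.17234074, 0.18494522]), [np.float64(0.0005546129245295069), np.float64(0.00011062058085254668), np.float64(0.0005517678654813818), np.float64(0.0004655101688479846)])
ptr w10,w11,S (array([0.65551385, 0.17147767, 0.18357684]), [np.float64(0.00013787661648458427), np.float64(0.00042167776865358953), np.float64(0.0002841915465465658)])
ptr w9-11 (array([0.65208085, 0.17388447, 0.18806042]), [np.float64(0.00020064127242161456), np.float64(0.00015567819810791887), np.float64(0.0001562129981631579)])
idx now [array([0.6555, 0.1759, 0.1842]), array([0.6561, 0.1755, 0.1835])] ptr [array([0.6545, 0.1724, 0.1854]), array([0.6555, 0.1718, 0.1842]), array([0.6561, 0.1714, 0.1835])]
```

```bash
python3 -c "
from workcell import env
print(env.finish_job())"
```

```text
the job is handed in; nothing more can be done
None
```

The basket hangs on the hook with the spring carrying the whole load. The index is set level with the resting pointer to within about 1–2 mm, at a reading of about 57 mm, and I handed the job in at about 31.5 s. I don't have the verdict, and after releasing the basket I checked only the pointer, rule and index, by pixel readings rather than pictures.

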